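# Hang a claw bracket on the slotted uprights

### The arm

A 6-joint arm with a two-finger parallel gripper is mounted at the origin on a cart in front of the work surface, level with it; the furniture and walls round the work are solid. World frame = base frame: x ahead of the robot, y to its left, z up, the work surface at z = 0. Lengths are in mm, angles in rad, forces in N, time in s.
With the tool pointing down it reaches from about 375 to 925 mm from the base axis. Payload 5.7 kg.
Tool frame: the origin (TCP) lies between the finger pads; the fingertips stand 19 mm ahead of it and the grasp point (between the pads) is the TCP; z points along the fingers, y is the line along which they close (so a half turn about z gives the same grasp; the last joint's range is limited). The gripper opens to 85 mm and grips with 20 to 120 N. Pads are 22 mm wide; open, the fingers measure 114 mm over their backs; the gripper's body (76 mm by 85 mm) begins 54 mm behind the grasp point. The pads swing forward as they close: fully open they stand 13 mm farther back than shut.
Start: joints at [1.099, 0.359, 1.51, -0, 1.272, -0.115], TCP at [209.559, 562.184, 250.267] pointing down, gripper open.
Joint ranges: [-2.97, 2.97], [-1.01, 2.36], [0.21, 2.38], [-0.96, 4.11], [0.2, 2.71], [-2.98, 2.98]. Speed limits (rad/s): [2.39, 2.39, 3.14, 3.14, 3.14, 3.14].

### API

Orientations are given as a rotation vector (axis times angle).
In Python, from plant import robot, vision gives the robot as it stands. The module is installed in compiled form; this text tells all that it offers.
- The arm moves only by the tool carry_out, never from a script. Its argument "rows" is a list of rows, each a list of 7 numbers: the shift along the tool's x, y, z in cm, then the turn, a rotation vector about the tool's x, y, z in rad, then the gripper's target within -1 to 1 (fully open at 1, half-way at 0, shut at -1). In form: [[x, y, z, wx, wy, wz, claw], ...]. A call has 1 to 12 rows; each row is the pose to reach, as a shift and turn from the pose commanded when the call began, along the tool's axes at that moment; what a row does not reach only later rows make up. A row lasts 1/8 s, in which the tool goes at most 62.5 mm and 10.7 degrees, less where a joint would pass 70% of its speed; a pose out of reach is approached as far as the arm can. A call with a gripper value outside its range is refused whole. The fingers move at their own pace and stop on an object; "squeeze" is the grip in N (left out, the last holds). Time passes only in rows, so rows that repeat a pose let the fingers close. It gives the time, the measured TCP pose, the force, the opening and the grip force at its end, in the units of the state.
- robot.state(): the state, without advancing time (a new reading comes with each control period).
- vision.grab_frame(name): name is "scene" or "top" or "wrist"; returns a dict with "pixels" (400x640x3 uint8, blue, green, red), "z_map" (400x640 float32, mm along the optical axis (not along the pixel's ray), 0 where there is no reading), "intrinsics" (3x3 intrinsics, pixels), "R" (3x3) and "t" (3): a world point X has camera coordinates R X + t. Camera axes: x right, y down, z forward; pixel columns grow to the right and rows downward; lengths in mm; the calibration is good to about 2 mm. A picture is of the moment at which its call begins.
- robot.close_job(): hands the job in; it is judged then, once.
The state is a dict: "time": time; "joint_positions": joint angles; "qvel": joint speeds; "joint_efforts": joint torques, N m; "ee_pos": TCP position; "tcp_rot": TCP orientation; "wrist_force": force on the tool from outside, world axes, zero at the start; "wrist_torque": the same for the moment, N m; "grip_width": finger opening in mm; "finger_force": force on a finger pad.
Only numpy, scipy, OpenCV 4.12 (cv2) and the standard library are available. Lean on these libraries where they do the work, as an engineer would, in place of code of your own. Each camera call takes 0.05 s, during which the arm holds its last target. There are 200 camera calls.

### The job

Hang the small aluminium bracket on the stand: put its two claws into the upper pair of slots in the uprights, then press it down until the spring catch between the uprights snaps out over its lower crossbar and locks it, and let go. Feel for the slots and press with measured force, never ramming the bracket against the stand, and leave everything else on the bench where it is.

Things in the scene. Friction and masses are not known exactly. Their poses are not given: they have to be found in the camera images.
- bracket: loose aluminium bracket, 0.15-0.3 kg, standing on the bench in the attitude it hangs in (z up). Origin: middle of the back plate's rear face, at the underside; claws point to +x, the arm to -x. Back plate 98 wide (y), 56 high, 6 thick (x -6 to 0). In its middle a window 28 wide, z 10 to 34; below that the lower crossbar, z 4 to 10. Arm: foot plate 44 wide, 4 thick, to x = -88, end lip 14 high.
- bracket_grip (a point): point 10 under the top of the bracket's grip rib, 36 in front of its rear face (axes as the bracket): grasp here from above, fingers closing along y. Rib: 12 thick, x -66 to -6 and z 4 to 52 in the bracket's frame.
- bracket_claws (a point): point midway between the lower rear ends of the two claws, 12 behind the rear face and 33 above the underside (axes as the bracket). Claws at y = -40 and +40, each 6 wide: a neck 8 high (bracket z 42 to 50) runs 6 rearward, then a hook 6 thick (x 6 to 12) hangs down to z = 33.
- stand: fixed stand with two slotted steel uprights, 172 high. Origin: underside, in the plane of the uprights' front faces, 16 to the -y side of the base's middle; front looks to -x; the hung bracket's axes are parallel to the stand's. Base 170 wide, 75 deep (x -15 to 60), 10 thick. Each upright: channel 40 wide, hollow to x = 25, front plate 4 thick (x 0 to 4); middles 80 apart.
- stand_slots (a point): on the stand: above its origin, front plane, height of the upper slots' lower edges (125). Slots 9 wide; upper z 125 to 159, lower (not used) 62 to 96. The pair of uprights is clamped with its middle 4 to 28 to the +y side of this point: no reading shows where, so see or feel for the slots. Claws that miss stop against the plates with the bracket's rear face 12 in front.
- stand_entry (a point): on the stand: 102 above its origin. The claws pass the slots when the bracket's origin is at this height (94 to 107 works); move it +x until the back plate meets the faces (x = 0). Then press down 19: the necks rest on the slots' lower edges, hooks 2 behind the front plates, bracket's underside at stand z = 83, catch out over its crossbar.
- catch (a joint): spring catch between the uprights (clamped with them): pawl 16 wide that sticks out 5 through the front plane at stand z 94 to 110, ramped on top, flat below. Value in m: 0 = out, positive = pushed in. It resists the crossbar lightly (3 to 7 N) over the last 1 to 2 of the way in; on the way down it is pushed in by 0.005 (5 to 20 N downward), then springs back above the crossbar.
- beaker_100: bystander: glass beaker, 55 across, 71 high; origin middle of the underside
- marker_black: bystander: marker pen with a black cap, 128 long, 16 thick, lying; origin at the middle of the underside
- label_tape: bystander: roll of tape lying flat, 100 across, 25 high; origin middle of the underside
- film_box: bystander: carton 57 x 101 x 53 high; origin middle of the underside
Not all that is in view belongs to the job. What is shaped like the bracket but brown is not meant.

How it is judged (in metres and radians):
On the way:
1. both claws are through the upper slots, not yet pressed down (x of bracket in the frame of stand between -0.005 and 0.003 m and y of bracket in the frame of stand between 0.001 and 0.031 m and z of bracket in the frame of stand between 0.09 and 0.11 m), for 0.1 s.
At the end, for the whole second after the job is handed in: the bracket hangs at rest, upright within 0.08 rad, back plate within 4 mm of the uprights' faces and 1 to 31 mm to the +y side of the stand's origin, underside 80 to 85.5 mm above the stand's (necks down in the upper slots), and the catch is out again (under 2 mm pushed back) (x of bracket in the frame of stand between -0.004 and 0.003 m and y of bracket in the frame of stand between 0.001 and 0.031 m and z of bracket in the frame of stand between 0.08 and 0.0855 m and angle between bracket's own z axis and vertical below 0.08 rad and value of joint catch below 0.002 m and linear speed of bracket below 0.02 m/s); the robot touches nothing.
It fails at once if the bracket is pressed against the stand with more than 40 N (contact force between bracket and stand above 40 N).
It fails at once if the robot itself pushes the stand with more than 25 N (contact force between the arm and stand above 25 N).
It fails at once if the beaker, the marker, the tape or the carton is moved by more than 30 mm (distance of any of beaker_100, marker_black, label_tape, film_box from where it was at the start of the episode above 0.03 m).
It also fails if it takes over 58 s, if anything falls off the work surface, if the arm or the gripper's body presses on something with over 40 N, if the wrist force passes 120 N, or if a joint passes its speed limit or range.

## Working session

There is one attempt and no reset: what is moved stays moved. The work goes in short steps, Python scripts to look and compute and a tool call to move; the robot and the scene stay as the last step left them, time stands still between calls to the robot, and variables do not carry over. Pictures are saved under pics/ and viewed, at most 10 in all, crops included, and the job is handed in when it is done.

Besides the shell and the picture viewer there is one more tool, called after ">>>" as a command line: name --pt "numbers of a row" for each row, then --argument value for the rest. carry_out: Moves the arm, as the interface text tells. Its arguments: {"type":"object","properties":{"rows":{"type":"array"},"squeeze":{"type":"number"}},"required":["rows"]}

```bash
mkdir -p pics
cat > h.py <<'E'
import numpy as np,cv2,pickle
from plant import robot,vision
def grab(n,tag):
    f=vision.grab_frame(n); cv2.imwrite(f'pics/{tag}.png',f['pixels']); pickle.dump(f,open(f'{tag}.pkl','wb')); return f
def cloud(f):
    z=f['z_map'].astype(float); v,u=np.indices(z.shape); K=f['intrinsics']
    c=np.stack([(u-K[0,2])/K[0,0]*z,(v-K[1,2])/K[1,1]*z,z],-1)
    w=(c-f['t'])@f['R']; w[z==0]=np.nan; return w
E
python3 - <<'E'
from h import *
a=grab('scene','s0');b=grab('top','t0')
print(robot.state())
for f in(a,b):print(f['R'],f['t'],f['intrinsics'],-f['R'].T@f['t'])
E
```

```text
{'time': 0.1, 'joint_positions': array([ 1.09890653e+00,  3.59454351e-01,  1.51127971e+00, -3.15677978e-05,
        1.27251258e+00, -1.15120915e-01]), 'qvel': array([-0.00039243, -0.00190253, -0.00202184,  0.00039279,  0.0015943 ,
       -0.00063321]), 'joint_efforts': array([-8.39318614e-05, -5.28648841e+01, -2.79349673e+01, -3.64856578e-04,
        4.95117885e-03, -3.63124025e-05]), 'ee_pos': array([209.32201968, 561.70560382, 249.54182618]), 'tcp_rot': array([-5.57349495e-01, -3.09129984e+00,  2.50032544e-03]), 'wrist_force': array([-0.27290496,  0.09333468, -0.05491999]), 'wrist_torque': array([-0.0253533 , -0.02017851,  0.00599409]), 'finger_force': 0.0, 'grip_width': 85.14773749601737}
[[-0.96992795  0.24330127 -0.00665383]
 [ 0.21189357  0.83063812 -0.51491886]
 [-0.11975349 -0.5008441  -0.8572131 ]] [ 528.26867177   36.04652387 1136.11894545] [[440.41322471   0.         316.9856715 ]
 [  0.         440.41322471 203.54954565]
 [  0.           0.           1.        ]] [640.79872917 410.54841183 995.9720829 ]
[[ 0.02688591 -0.99945648 -0.01907577]
 [-0.98617375 -0.02339743 -0.16405455]
 [ 0.16351906  0.02322278 -0.98626681]] [ -93.24880652  552.82718087 1230.66474531] [[474.18672176   0.         323.83787199]
 [  0.         474.18672176 204.22215328]
 [  0.           0.           1.        ]] [ 346.45359535 -108.8428463  1302.67881239]
```

View pics/s0.png

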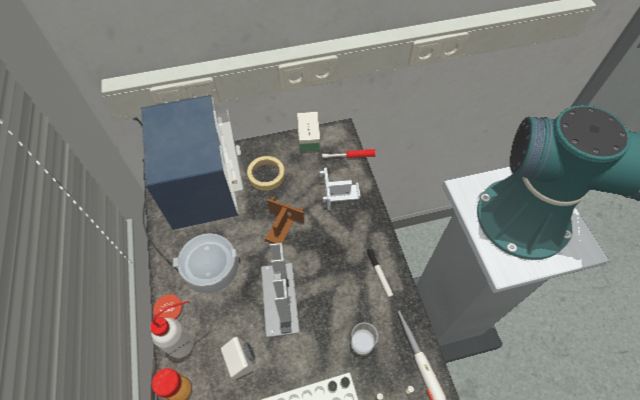

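View pics/t0.png

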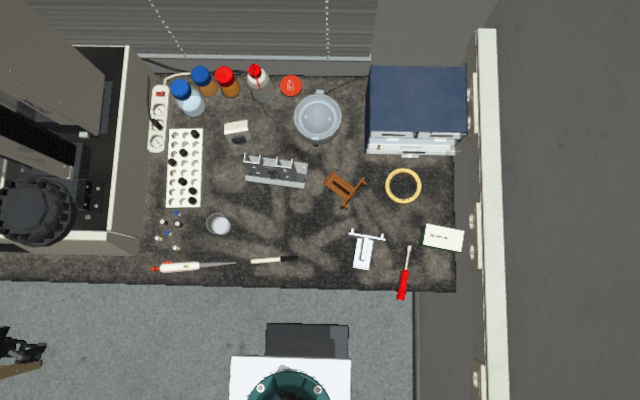

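Scene: aluminium bracket at (340,188) and stand at (280,295). Top: bracket at (365,248), claws toward image top (+x); stand at (277,170); brown decoy at (345,187).

Run:
```python
from h import *
a=pickle.load(open('s0.pkl','rb'));b=pickle.load(open('t0.pkl','rb'))
def crop(f,x0,x1,y0,y1):return cv2.resize(f['pixels'][y0:y1,x0:x1],(400,300),interpolation=cv2.INTER_CUBIC)
cv2.imwrite('pics/c0.png',np.vstack([np.hstack([crop(a,310,374,160,208),crop(b,335,399,225,273)]),np.hstack([crop(a,230,326,240,342-30),crop(b,235,315,140,200)])]))
A=cloud(a);B=cloud(b)
def rows(n,W,box,zs):
    P=W[box[2]:box[3],box[0]:box[1]].reshape(-1,3)
    for lo,hi in zs:
        q=P[(P[:,2]>lo)&(P[:,2]<hi)]
        if len(q)<4: print(n,lo,hi,len(q));continue
        r=cv2.minAreaRect(q[:,:2].astype(np.float32)); print(n,lo,hi,len(q),'med',np.median(q,0).round(1),'rect',np.round(r[0],1),np.round(r[1],1),round(r[2],1),cv2.boxPoints(r).round(0).tolist())
zb=[(2,11),(11,20),(47,53),(53,62),(46,62)]
rows('A',A,(312,368,162,212),zb);rows('B',B,(340,392,226,275),zb)
zs=[(5,15),(160,180),(165,180),(100,160)]
rows('A',A,(240,305,235,342),zs);rows('B',B,(238,315,145,192),zs)
```

```text
A 2 11 690 med [ 423.8 -182.7    3.3] rect [ 428.6 -208.5] [159.8 150.5] 76.3 [[336.0, -268.0], [483.0, -304.0], [521.0, -149.0], [374.0, -113.0]]
A 11 20 71 med [ 428.6 -181.9   14.5] rect [ 432.2 -175.7] [77.2 88.2] 81.6 [[383.0, -207.0], [470.0, -220.0], [481.0, -144.0], [394.0, -131.0]]
A 47 53 110 med [ 451.6 -186.9   51. ] rect [ 447.5 -188.3] [93.  76.1] 82.8 [[404.0, -230.0], [479.0, -239.0], [491.0, -147.0], [416.0, -137.0]]
A 53 62 107 med [ 469.1 -187.3   55.5] rect [ 464.  -196.1] [82.5 77.8] 29.7 [[409.0, -183.0], [447.0, -250.0], [519.0, -209.0], [481.0, -142.0]]
A 46 62 226 med [ 464.3 -186.4   52.8] rect [ 447.5 -188.6] [96.4 76.1] 82.8 [[404.0, -232.0], [479.0, -241.0], [491.0, -146.0], [416.0, -136.0]]
B 2 11 988 med [ 432.5 -188.7    3.9] rect [ 438.5 -195.7] [130.9 140.3] 1.4 [[371.0, -127.0], [375.0, -268.0], [506.0, -264.0], [502.0, -124.0]]
B 11 20 45 med [ 390.9 -185.    15.2] rect [ 428.1 -183.7] [82.  83.2] 81.4 [[381.0, -218.0], [463.0, -231.0], [475.0, -149.0], [393.0, -137.0]]
B 47 53 82 med [ 447.7 -187.9   50.8] rect [ 463.2 -182. ] [77.6 87.9] 52.3 [[4
[... 760 characters left out ...]
35.0, 122.0]]
A 100 160 551 med [641.3  50.9 127.8] rect [639.3  61.1] [119.9  28.4] 83.3 [[618.0, 3.0], [646.0, -0.0], [660.0, 119.0], [632.0, 122.0]]
B 5 15 800 med [635.   45.7  10.1] rect [662.3  59.8] [133.6 215.5] 1.6 [[592.0, 166.0], [599.0, -50.0], [732.0, -46.0], [726.0, 169.0]]
B 160 180 156 med [633.6  78.8 171.7] rect [639.5  60.2] [120.3  25.8] 83.2 [[620.0, 2.0], [645.0, -1.0], [659.0, 118.0], [634.0, 121.0]]
B 165 180 131 med [633.6  79.4 172.4] rect [639.6  60.2] [120.2  25.8] 83.1 [[620.0, 2.0], [645.0, -1.0], [660.0, 118.0], [634.0, 121.0]]
B 100 160 358 med [633.3  63.9 121.1] rect [637.9  59.9] [120.  29.] 83.5 [[617.0, 2.0], [645.0, -1.0], [659.0, 118.0], [630.0, 121.0]]
```

View pics/c0.png

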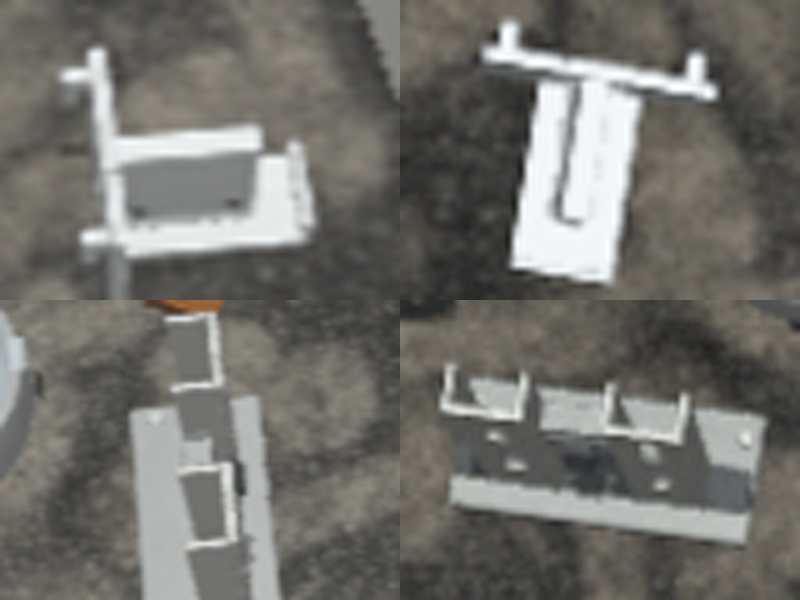

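Crops: the bracket's rib, plate and claws are clear (claws to +x). The uprights' U profiles read 120 x 25 mm, which matches the drawing. I'll fit both poses to the model footprints.

```bash
cat >> h.py <<'E'
from scipy.optimize import minimize
from scipy.spatial.transform import Rotation as Ro
def fit(pts,rects,x0):
    R=np.array(rects,float)
    # rendered footprint samples (model -> data) and data -> model distance
    g=np.vstack([np.stack(np.meshgrid(np.arange(a+.5,b,2),np.arange(c+.5,d,2)),-1).reshape(-1,2) for a,b,c,d in R])
    from scipy.spatial import cKDTree
    def cost(p):
        c,s=np.cos(p[2]),np.sin(p[2]); q=(pts-p[:2])@np.array([[c,-s],[s,c]])
        dx=np.maximum(np.maximum(R[:,0]-q[:,:1],q[:,:1]-R[:,1]),0);dy=np.maximum(np.maximum(R[:,2]-q[:,1:],q[:,1:]-R[:,3]),0)
        d1=np.hypot(dx,dy).min(1); d2=cKDTree(q).query(g)[0]
        return np.minimum(d1,5).mean()+.5*np.minimum(d2,8).mean()
    best=min((minimize(cost,np.array(x0)+[i,j,k],method='Nelder-Mead',options=dict(xatol=.02,fatol=1e-4,initial_simplex=np.array(x0)+[i,j,k]+np.array([[0,0,0],[4,0,0],[0,4,0],[0,0,.05]]))) for i in(-3,3) for j in(-3,3) for k in(-.03,.03)),key=lambda r:r.fun)
    return best.x,best.fun
BR=[(-6,0,-49,49),(-66,-6,-6,6),(0,12,37,43),(0,12,-43,-37)]
def ch(m):return [(0,4,m-20,m+20),(0,25,m-20,m-17),(0,25,m+17,m+20)]
UP=ch(40)+ch(-40)
def toolshift(pos,yaw_y,st=None):
    """shift in cm (tool axes) + turn about tool z so that tool y lies at yaw_y from world y"""
    st=st or robot.state(); M=Ro.from_rotvec(st['tcp_rot']).as_matrix()
    c,s=np.cos(yaw_y),np.sin(yaw_y); T=np.array([[-c,-s,0],[-s,c,0],[0,0,-1]])
    return (M.T@(np.array(pos)-st['ee_pos'])/10).round(3),Ro.from_matrix(M.T@T).as_rotvec().round(4)
E
python3 - <<'E'
from h import *
for n,bb,sb in(('s0',(312,368,162,212),(240,305,235,342)),('t0',(340,392,226,275),(238,315,145,192))):
    W=cloud(pickle.load(open(n+'.pkl','rb')))
    for box,lo,hi,m,x0 in((bb,46,62,BR,(485,-194,-.12)),(sb,165,180,UP,(628,62,-.117))):
        P=W[box[2]:box[3],box[0]:box[1]].reshape(-1,3);P=P[(P[:,2]>lo)&(P[:,2]<hi)]
        print(n,len(P),fit(P[:,:2],m,x0))
E
```

```text
s0 226 (array([ 4.74424891e+02, -1.92257903e+02, -1.48976420e-01]), np.float64(0.6755727001734712))
s0 203 (array([ 6.28499571e+02,  6.18539926e+01, -1.13270605e-01]), np.float64(0.4151098711420143))
t0 218 (array([ 4.73385886e+02, -1.93236441e+02, -1.50616860e-01]), np.float64(0.52492213346267))
t0 131 (array([ 6.27239889e+02,  6.11899410e+01, -1.14055248e-01]), np.float64(0.5676280464656849))
```

Run:
```python
from h import *
print(toolshift((400,200,250),-.15)); print(toolshift((438.4,-187.4,200),-.15))
```

```text
(array([-3.0499e+01, -2.7234e+01, -6.0000e-03]), array([-0.0016, -0.0003, -0.2068]))
(array([-47.628, -62.185,   5.049]), array([-0.0016, -0.0003, -0.2068]))
```

>>> carry_out --pt "-15.2 -13.6 0 0 0 -0.1 1" --pt "-30.5 -27.2 0 0 0 -0.207 1" --pt "-30.5 -27.2 0 0 0 -0.207 1" --pt "-30.5 -27.2 0 0 0 -0.207 1" --pt "-30.5 -27.2 0 0 0 -0.207 1" --pt "-30.5 -27.2 0 0 0 -0.207 1" --pt "-30.5 -27.2 0 0 0 -0.207 1" --pt "-47.6 -62.2 5 0 0 -0.207 1" --pt "-47.6 -62.2 5 0 0 -0.207 1" --pt "-47.6 -62.2 5 0 0 -0.207 1" --pt "-47.6 -62.2 5 0 0 -0.207 1" --pt "-47.6 -62.2 5 0 0 -0.207 1"

```text
time: 1.6
ee_pos: [430.3, -109.7, 210.3]
tcp_rot: [0.235, 3.132, 0.0]
wrist_force: [1.8, 0.2, 0.2]
grip_width: 85.3
finger_force: 0.0
```

>>> carry_out --pt "0 0 0 0 0 0 1" --pt "0 0 0 0 0 0 1"

```text
time: 1.85
ee_pos: [430.0, -107.5, 210.2]
tcp_rot: [-0.237, -3.131, -0.001]
wrist_force: [-0.9, -0.2, -0.4]
grip_width: 85.2
finger_force: 0.0
```

Run:
```python
from h import *
print(toolshift((438.4,-187.4,210),-.15))
f=grab('wrist','w0')
W=cloud(f).reshape(-1,3);P=W[(W[:,2]>46)&(W[:,2]<62)&(abs(W[:,0]-440)<60)&(abs(W[:,1]+190)<65)]
print(len(P)); print(fit(P[:,:2],BR,(474,-193,-.15)) if len(P)>50 else '')
```

```text
(array([-2.040e+00, -7.775e+00,  7.000e-03]), array([ 0.0007, -0.0015, -0.0013]))
1848
(array([ 4.73638874e+02, -1.93091968e+02, -1.54221285e-01]), np.float64(0.20502758988181982))
```

View pics/w0.png

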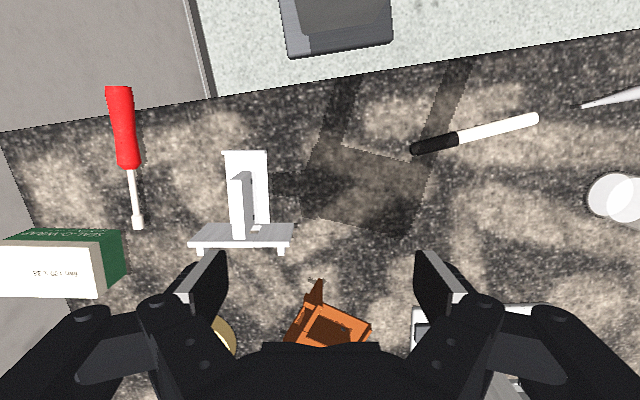

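Wrist view: the bracket is at (245,205) with claws at (197,250) and (285,250), film box well clear at left. The wrist cloud fit agrees with the scene and top fits within 1 mm.

>>> carry_out --pt "-2 -7.8 0 0 0 0.003 1" --pt "-2 -7.8 0 0 0 0.003 1" --pt "-2 -7.8 5 0 0 0.003 1" --pt "-2 -7.8 10 0 0 0.003 1" --pt "-2 -7.8 13 0 0 0.003 1" --pt "-2 -7.8 15.5 0 0 0.003 1" --pt "-2 -7.8 16.8 0 0 0.003 1" --pt "-2 -7.8 16.8 0 0 0.003 1" --pt "-2 -7.8 16.8 0 0 0.003 1"

```text
time: 3.02
ee_pos: [439.3, -187.7, 43.3]
tcp_rot: [0.239, 3.131, -0.001]
wrist_force: [-0.0, -0.3, 0.3]
grip_width: 85.6
finger_force: 0.0
```

>>> carry_out --pt "0 0 0 0 0 0 -1" --pt "0 0 0 0 0 0 -1" --pt "0 0 0 0 0 0 -1" --pt "0 0 0 0 0 0 -1" --pt "0 0 0 0 0 0 -1" --pt "0 0 0 0 0 0 -1" --pt "0 0 0 0 0 0 -1" --squeeze 80

```text
time: 3.9
ee_pos: [438.8, -188.0, 42.9]
tcp_rot: [0.24, 3.132, -0.001]
wrist_force: [-1.5, 0.3, 5.3]
grip_width: 10.7
finger_force: 78.5
```

Run:
```python
from h import *
print(toolshift((438.8,-188,150),-.1137)); print(toolshift((522.6,73.6,150),-.1137))
```

```text
(array([-2.0000e-03, -3.0000e-03, -1.0713e+01]), array([-0.0004,  0.0003, -0.0391]))
(array([ -4.302,  27.128, -10.721]), array([-0.0004,  0.0003, -0.0391]))
```

>>> carry_out --pt "0 0 -1 0 0 0 -1" --pt "0 0 -4 0 0 0 -1" --pt "0 0 -8 0 0 0 -1" --pt "0 0 -10.7 0 0 -0.02 -1" --pt "-0.5 4 -10.7 0 0 -0.039 -1" --pt "-1 9 -10.7 0 0 -0.039 -1" --pt "-2 14 -10.7 0 0 -0.039 -1" --pt "-3 19 -10.7 0 0 -0.039 -1" --pt "-4 24 -10.7 0 0 -0.039 -1" --pt "-4.3 27.1 -10.7 0 0 -0.039 -1" --pt "-4.3 27.1 -10.7 0 0 -0.039 -1" --pt "-4.3 27.1 -10.7 0 0 -0.039 -1"

```text
time: 5.4
ee_pos: [521.8, 73.2, 149.5]
tcp_rot: [-0.178, -3.136, 0.001]
wrist_force: [-0.2, -0.2, -2.3]
grip_width: 10.5
finger_force: 78.5
```

Run:
```python
from h import *
st=robot.state();print(st['ee_pos'],st['tcp_rot'],st['wrist_force'],st['wrist_torque'],st['grip_width'],st['finger_force'])
for n in('scene','top','wrist'): grab(n,n[0]+'1')
a,b,w=[pickle.load(open(k+'1.pkl','rb')) for k in 'stw']
def px(f,X):
    c=f['R']@X+f['t'];return (f['intrinsics']@c/c[2])[:2]
X=np.array([600,65,130.])
ims=[]
for f in(a,b):
    u,v=px(f,X).astype(int);ims.append(cv2.resize(f['pixels'][v-45:v+45,u-60:u+60],(400,300),interpolation=cv2.INTER_CUBIC))
ims.append(cv2.resize(w['pixels'],(480,300)))
cv2.imwrite('pics/c1.png',np.vstack([np.hstack(ims[:2]),cv2.copyMakeBorder(ims[2],0,0,160,160,0)]))
```

```text
[521.7842264   73.16491213 149.45533544] [-1.77705988e-01 -3.13554452e+00  9.42533810e-04] [-0.20985413 -0.22567304 -2.34616928] [-0.02021999  0.02519214 -0.01247002] 10.49529400235783 78.52813482284546
```

View pics/c1.png

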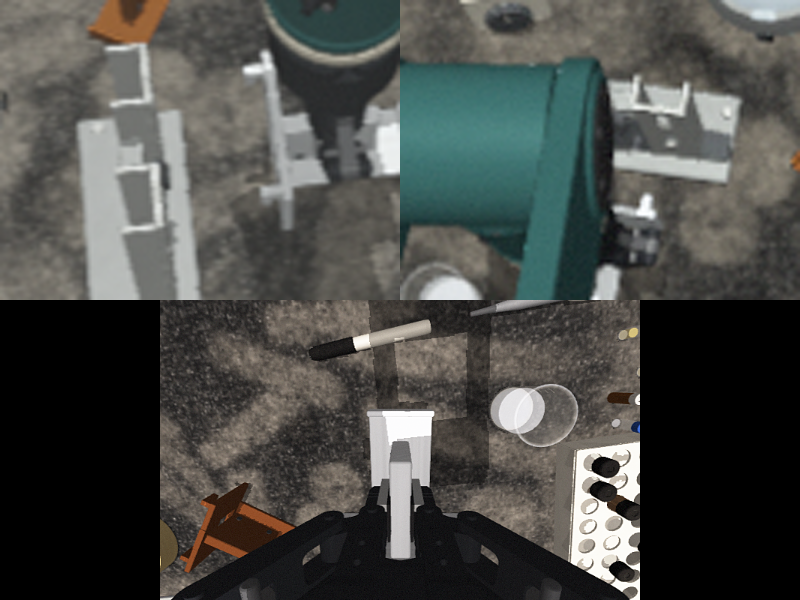

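Combined view: scene crop shows the held bracket's plate and both claws facing the uprights, about yaw-parallel; the wrist crop shows the rib gripped symmetrically at (400,510). I'll measure both in the same scene image.

Run:
```python
from h import *
f=pickle.load(open('s1.pkl','rb'));W=cloud(f).reshape(-1,3)
e=np.array([.9935,-.1135]);m=np.array([627.9,61.5]);n=np.array([.1135,.9935])
q=np.c_[(W[:,:2]-m)@e,(W[:,:2]-m)@n,W[:,2]]
P=q[(q[:,0]>-85)&(q[:,0]<-50)&(abs(q[:,1])<60)&(q[:,2]>145)&(q[:,2]<175)]
print(len(P),np.percentile(P,[2,50,98],axis=0).round(1))
pl=[(-6,0,-49,49),(0,12,37,43),(0,12,-43,-37)]
T=P[P[:,2]>158];print(len(T),np.median(T[:,2]))
h=P[:,2]>153
print('held',fit(P[h][:,:2],pl,(-69,0,0)))
U=q[(abs(q[:,1])<75)&(q[:,2]>165)&(q[:,2]<180)&(q[:,0]>-10)&(q[:,0]<35)];print('up',fit(U[:,:2],UP,(0,0,0)))
s=robot.state();p=s['ee_pos'][:2]-m;print('tcp',p@e,p@n)
# y extremes: claws & upright edges
C=P[(P[:,0]>-65)];print(np.sort(C[:,1]).round(1)[[0,1,2,-3,-2,-1]],[ (C[C[:,1]*k>0][:,1].mean().round(2),len(C[C[:,1]*k>0])) for k in(1,-1)])
# slots: lit points inside front-plate plane missing
F=q[(abs(q[:,0])<3)&(abs(q[:,1])<75)&(q[:,2]>100)&(q[:,2]<165)];print(len(F))
```

```text
235 [[-83.2 -43.2 147.6]
 [-72.9   5.  161.2]
 [-59.9  49.3 165.8]]
158 162.76699104377323
held (array([-7.09587865e+01,  6.92839445e-01,  1.82088705e-03]), np.float64(0.8503081998655833))
up (array([ 0.50716725,  0.66155059, -0.00136199]), np.float64(0.4555913656369439))
tcp -106.49129080916356 -1.1049868301504366
[-41.1 -41.  -40.4  43.3  43.4  43.5] [(np.float64(41.51), 15), (np.float64(-38.21), 13)]
85
```

>>> carry_out --pt "-1 0 0.2 0 0 0 -1" --pt "-2.5 0 0.5 0 0 0 -1" --pt "-4 0 0.5 0 0 0 -1" --pt "-5.2 0 0.5 0 0 0 -1" --pt "-5.5 0 0.5 0 0 0 -1" --pt "-5.5 0 0.5 0 0 0 -1" --pt "-5.5 0 0.5 0 0 0 -1"

```text
time: 6.42
ee_pos: [576.4, 67.4, 144.4]
tcp_rot: [-0.178, -3.136, 0.0]
wrist_force: [0.4, -1.1, -2.2]
grip_width: 11.0
finger_force: 78.5
```

Run:
```python
from h import *
s=robot.state();print(s['ee_pos'],s['tcp_rot'],s['wrist_force'])
F=grab('scene','s2');f=F
e=np.array([.9935,-.1135]);m=np.array([627.9,61.5]);n=np.array([.1135,.9935])
p=s['ee_pos'][:2]-m;print(p@e,p@n)
W=cloud(f).reshape(-1,3);q=np.c_[(W[:,:2]-m)@e,(W[:,:2]-m)@n,W[:,2]]
P=q[(q[:,0]>-30)&(q[:,0]<-3)&(abs(q[:,1])<60)&(q[:,2]>147)&(q[:,2]<166)]
print('held',fit(P[:,:2],[(-6,0,-49,49),(0,12,37,43),(0,12,-43,-37)],(-15,0,0)))
U=q[(abs(q[:,1])<75)&(q[:,2]>166)&(q[:,2]<180)&(q[:,0]>-10)&(q[:,0]<35)];print('up',fit(U[:,:2],UP,(0,0,0)))
c=f['R']@[620,62,150.]+f['t'];u,v=(f['intrinsics']@c/c[2])[:2].astype(int)
cv2.imwrite('pics/c2.png',cv2.resize(f['pixels'][v-40:v+40,u-40:u+40],(600,600),interpolation=cv2.INTER_CUBIC))
```

```text
[576.36334032  67.3721461  144.38914054] [-1.78356549e-01 -3.13553412e+00  1.85866333e-04] [ 0.41692381 -1.12882563 -2.19201073]
-51.868159977537 -0.015433723222605472
held (array([-1.59494269e+01,  1.88034894e+00,  7.37831394e-03]), np.float64(1.3731358669219147))
up (array([ 0.51757785,  0.45400493, -0.00245173]), np.float64(0.44245092025787386))
```

View pics/c2.png

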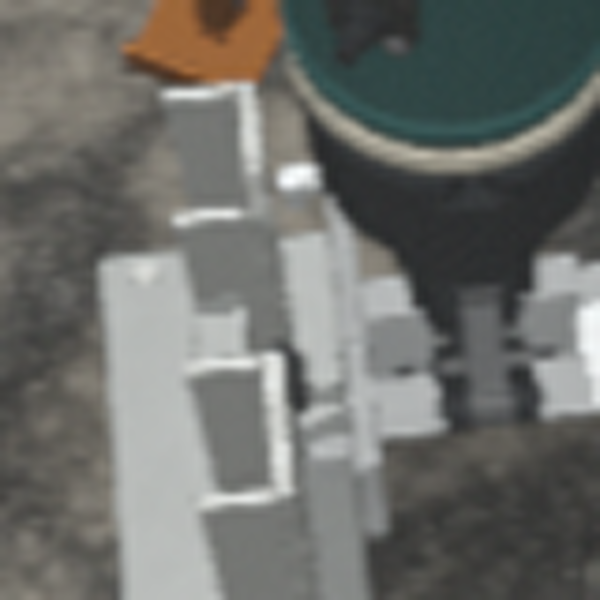

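Scene close-up: claws at (300,178) and (325,415) stand just in front of the uprights' faces (250,130 and 280,420), with the bracket roughly 1 mm to +y. I'll shift 0.7 mm and creep forward.

>>> carry_out --pt "0 -0.07 0 0 0 0 -1" --pt "-0.15 -0.07 0 0 0 0 -1" --pt "-0.3 -0.07 0 0 0 0 -1" --pt "-0.45 -0.07 0 0 0 0 -1" --pt "-0.55 -0.07 0 0 0 0 -1" --pt "-0.55 -0.07 0 0 0 0 -1"

```text
time: 7.22
ee_pos: [582.6, 65.9, 144.5]
tcp_rot: [-0.179, -3.137, 0.0]
wrist_force: [-0.8, -0.1, -2.7]
grip_width: 10.7
finger_force: 78.5
```

>>> carry_out --pt "-0.05 0 0 0 0 0 -1" --pt "-0.1 0 0 0 0 0 -1" --pt "-0.1 0 0 0 0 0 -1"

```text
time: 7.6
ee_pos: [583.5, 65.8, 144.5]
tcp_rot: [-0.179, -3.136, 0.0]
wrist_force: [-0.6, 0.4, -2.5]
grip_width: 10.8
finger_force: 78.5
```

>>> carry_out --pt "-0.05 0 0 0 0 0 -1" --pt "-0.1 0 0 0 0 0 -1" --pt "-0.15 0 0 0 0 0 -1" --pt "-0.15 0 0 0 0 0 -1"

```text
time: 8.1
ee_pos: [585.0, 65.6, 144.5]
tcp_rot: [0.179, 3.136, -0.0]
wrist_force: [-0.3, 0.4, -2.2]
grip_width: 10.8
finger_force: 78.5
```

>>> carry_out --pt "-0.05 0 0 0 0 0 -1" --pt "-0.1 0 0 0 0 0 -1" --pt "-0.15 0 0 0 0 0 -1" --pt "-0.15 0 0 0 0 0 -1"

```text
time: 8.6
ee_pos: [586.5, 65.4, 144.5]
tcp_rot: [0.179, 3.136, -0.0]
wrist_force: [-0.4, 0.4, -2.2]
grip_width: 10.9
finger_force: 78.5
```

Claws are past the plates with no force, so I continue to the back plate contact.

>>> carry_out --pt "-0.1 0 0 0 0 0 -1" --pt "-0.2 0 0 0 0 0 -1" --pt "-0.3 0 0 0 0 0 -1" --pt "-0.3 0 0 0 0 0 -1"

```text
time: 9.1
ee_pos: [589.6, 65.1, 144.5]
tcp_rot: [0.179, 3.136, -0.0]
wrist_force: [-0.6, 0.5, -1.8]
grip_width: 10.5
finger_force: 78.5
```

>>> carry_out --pt "-0.05 0 0 0 0 0 -1" --pt "-0.1 0 0 0 0 0 -1" --pt "-0.15 0 0 0 0 0 -1" --pt "-0.15 0 0 0 0 0 -1"

```text
time: 9.6
ee_pos: [591.0, 64.9, 144.5]
tcp_rot: [0.179, 3.137, -0.0]
wrist_force: [-0.4, -0.6, -2.8]
grip_width: 10.7
finger_force: 78.5
```

>>> carry_out --pt "-0.05 0 0 0 0 0 -1" --pt "-0.1 0 0 0 0 0 -1" --pt "-0.1 0 0 0 0 0 -1"

```text
time: 9.98
ee_pos: [591.7, 64.8, 144.5]
tcp_rot: [-0.179, -3.136, 0.0]
wrist_force: [-0.5, 0.5, -1.5]
grip_width: 10.7
finger_force: 78.6
```

>>> carry_out --pt "-0.05 0 0 0 0 0 -1" --pt "-0.1 0 0 0 0 0 -1" --pt "-0.1 0 0 0 0 0 -1"

```text
time: 10.35
ee_pos: [592.2, 64.8, 144.4]
tcp_rot: [-0.178, -3.135, 0.0]
wrist_force: [-3.6, -0.1, 0.0]
grip_width: 10.8
finger_force: 78.9
```

>>> carry_out --pt "-0.05 0 0 0 0 0 -1" --pt "-0.1 0 0 0 0 0 -1" --pt "-0.1 0 0 0 0 0 -1"

```text
time: 10.72
ee_pos: [592.8, 64.7, 144.4]
tcp_rot: [-0.179, -3.134, -0.0]
wrist_force: [-6.0, 0.1, 2.1]
grip_width: 10.7
finger_force: 79.2
```

>>> carry_out --pt "-0.05 0 0 0 0 0 -1" --pt "-0.05 0 0 0 0 0 -1"

```text
time: 10.98
ee_pos: [592.9, 64.8, 144.3]
tcp_rot: [-0.179, -3.134, -0.0]
wrist_force: [-7.9, 0.9, 2.8]
grip_width: 10.8
finger_force: 79.4
```

>>> carry_out --pt "-0.05 0 0 0 0 0 -1" --pt "-0.1 0 0 0 0 0 -1" --pt "-0.1 0 0 0 0 0 -1"

```text
time: 11.35
ee_pos: [592.9, 64.8, 144.3]
tcp_rot: [-0.179, -3.132, -0.0]
wrist_force: [-10.4, 0.9, 5.2]
grip_width: 10.5
finger_force: 79.6
```

Run:
```python
from h import *
s=robot.state();print(s['ee_pos'],s['tcp_rot'],s['wrist_force'],s['wrist_torque'])
f=grab('scene','s3')
e=np.array([.9935,-.1135]);m=np.array([627.9,61.5]);n=np.array([.1135,.9935])
p=s['ee_pos'][:2]-m;print(p@e,p@n)
c=f['R']@[620,62,150.]+f['t'];u,v=(f['intrinsics']@c/c[2])[:2].astype(int)
cv2.imwrite('pics/c3.png',cv2.resize(f['pixels'][v-40:v+40,u-40:u+40],(600,600),interpolation=cv2.INTER_CUBIC))
```

```text
[592.93604983  64.79888708 144.29710752] [-1.78675997e-01 -3.13173054e+00 -2.32797848e-04] [-10.36054736   0.94621831   5.15076412] [ 0.18865443  1.42380769 -0.16773777]
-35.11110817463354 -0.6909640317051126
```

View pics/c3.png

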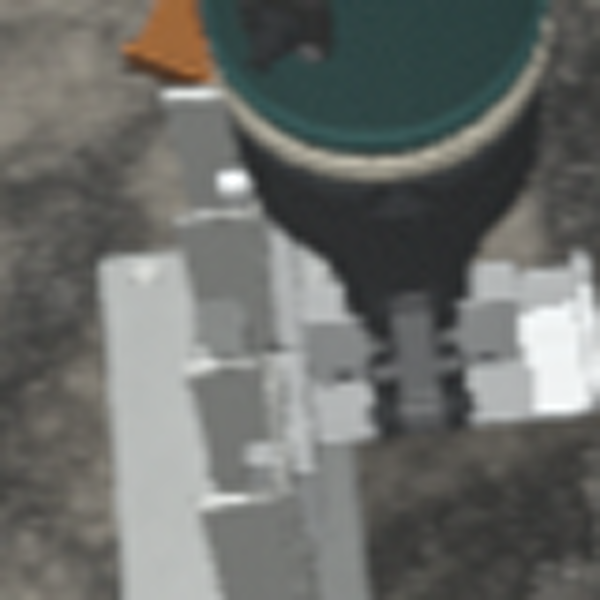

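Both claws show inside the channels, at (230,182) and (262,455), and the plate stops on the faces at about 10 N. Ease off slightly and press down.

>>> carry_out --pt "0.05 0 0 0 0 0 -1" --pt "0.05 0 0.2 0 0 0 -1" --pt "0.05 0 0.4 0 0 0 -1" --pt "0.05 0 0.4 0 0 0 -1"

```text
time: 11.9
ee_pos: [592.9, 64.7, 140.5]
tcp_rot: [-0.179, -3.133, 0.0]
wrist_force: [-8.9, 1.2, 4.3]
grip_width: 10.8
finger_force: 79.7
```

>>> carry_out --pt "0 0 0.1 0 0 0 -1" --pt "0 0 0.2 0 0 0 -1" --pt "0 0 0.3 0 0 0 -1" --pt "0 0 0.3 0 0 0 -1"

```text
time: 12.4
ee_pos: [592.9, 64.7, 137.9]
tcp_rot: [-0.179, -3.133, 0.0]
wrist_force: [-10.3, 0.8, 8.6]
grip_width: 10.7
finger_force: 80.4
```

>>> carry_out --pt "0 0 0.1 0 0 0 -1" --pt "0 0 0.2 0 0 0 -1" --pt "0 0 0.2 0 0 0 -1"

```text
time: 12.78
ee_pos: [592.9, 64.7, 136.0]
tcp_rot: [-0.179, -3.133, 0.0]
wrist_force: [-10.1, 1.3, 8.1]
grip_width: 10.6
finger_force: 80.4
```

>>> carry_out --pt "0 0 0.1 0 0 0 -1" --pt "0 0 0.2 0 0 0 -1" --pt "0 0 0.2 0 0 0 -1"

```text
time: 13.15
ee_pos: [592.3, 64.7, 132.9]
tcp_rot: [-0.178, -3.131, 0.0]
wrist_force: [-8.1, 1.3, 1.6]
grip_width: 10.8
finger_force: 79.2
```

>>> carry_out --pt "0 0 0.1 0 0 0 -1" --pt "0 0 0.2 0 0 0 -1" --pt "0 0 0.2 0 0 0 -1"

```text
time: 13.52
ee_pos: [592.4, 64.8, 131.0]
tcp_rot: [-0.178, -3.131, -0.0]
wrist_force: [-8.9, 1.2, 1.8]
grip_width: 10.3
finger_force: 79.3
```

>>> carry_out --pt "0 0 0.1 0 0 0 -1" --pt "0 0 0.2 0 0 0 -1" --pt "0 0 0.2 0 0 0 -1"

```text
time: 13.9
ee_pos: [592.4, 64.8, 129.0]
tcp_rot: [-0.178, -3.132, -0.0]
wrist_force: [-8.7, 1.5, 2.8]
grip_width: 10.7
finger_force: 79.3
```

>>> carry_out --pt "0 0 0.1 0 0 0 -1" --pt "0 0 0.15 0 0 0 -1" --pt "0 0 0.15 0 0 0 -1"

```text
time: 14.28
ee_pos: [592.4, 64.8, 127.5]
tcp_rot: [-0.178, -3.132, -0.0]
wrist_force: [-7.9, 1.5, 2.5]
grip_width: 10.8
finger_force: 79.3
```

>>> carry_out --pt "0 0 0.05 0 0 0 -1" --pt "0 0 0.1 0 0 0 -1" --pt "0 0 0.1 0 0 0 -1"

```text
time: 14.65
ee_pos: [592.9, 64.7, 126.4]
tcp_rot: [-0.179, -3.133, 0.0]
wrist_force: [-6.9, 0.7, 1.3]
grip_width: 10.9
finger_force: 79.1
```

>>> carry_out --pt "0 0 0.05 0 0 0 -1" --pt "0 0 0.05 0 0 0 -1" --pt "0 0 0.05 0 0 0 -1"

```text
time: 15.02
ee_pos: [592.9, 64.7, 126.1]
tcp_rot: [-0.179, -3.133, 0.0]
wrist_force: [-7.9, 0.6, 1.7]
grip_width: 10.9
finger_force: 79.2
```

The x jump from 592.4 to 592.9 suggests the catch has released. Confirm the necks are seated.

>>> carry_out --pt "0 0 0.05 0 0 0 -1" --pt "0 0 0.1 0 0 0 -1" --pt "0 0 0.1 0 0 0 -1"

```text
time: 15.4
ee_pos: [593.0, 64.7, 125.8]
tcp_rot: [-0.179, -3.133, 0.0]
wrist_force: [-9.8, 0.7, 7.2]
grip_width: 10.7
finger_force: 80.3
```

>>> carry_out --pt "0 0 0.05 0 0 0 -1" --pt "0 0 0.05 0 0 0 -1"

```text
time: 15.65
ee_pos: [593.0, 64.7, 125.8]
tcp_rot: [-0.179, -3.133, 0.0]
wrist_force: [-11.0, 1.2, 10.9]
grip_width: 10.9
finger_force: 80.8
```

Seated at z 125.8 against rising force. Gentle upward tug to check the lock.

>>> carry_out --pt "0.07 0 -0.1 0 0 0 -1" --pt "0.07 0 -0.2 0 0 0 -1" --pt "0.07 0 -0.3 0 0 0 -1" --pt "0.07 0 -0.35 0 0 0 -1" --pt "0.07 0 -0.35 0 0 0 -1"

```text
time: 16.27
ee_pos: [592.8, 64.7, 126.9]
tcp_rot: [-0.179, -3.133, 0.0]
wrist_force: [-3.6, 1.2, -18.8]
grip_width: 10.7
finger_force: 77.7
```

Locked: it stopped 1.1 mm up with a 16 N pull. Relax, open, retreat upward.

>>> carry_out --pt "0 0 0.1 0 0 0 -1" --pt "0 0 0.2 0 0 0 -1" --pt "0 0 0.25 0 0 0 -1" --pt "0 0 0.25 0 0 0 -1"

```text
time: 16.77
ee_pos: [592.9, 64.6, 126.6]
tcp_rot: [-0.178, -3.134, 0.0]
wrist_force: [-8.7, 1.9, -4.6]
grip_width: 10.9
finger_force: 79.9
```

>>> carry_out --pt "0 0 0 0 0 0 0.3" --pt "0 0 0 0 0 0 0.3" --pt "0 0 0 0 0 0 0.3" --pt "0 0 0 0 0 0 0.3" --pt "0 0 0 0 0 0 0.3" --pt "0 0 0 0 0 0 0.3"

```text
time: 17.52
ee_pos: [594.2, 64.6, 126.0]
tcp_rot: [-0.179, -3.137, 0.0]
wrist_force: [0.7, 0.7, 0.1]
grip_width: 55.7
finger_force: 0.0
```

>>> carry_out --pt "0 0 -1 0 0 0 0.3" --pt "0 0 -3 0 0 0 0.3" --pt "0 0 -6 0 0 0 0.3" --pt "0 0 -10 0 0 0 0.3" --pt "6 0 -12 0 0 0 0.3" --pt "12 0 -12 0 0 0 0.3" --pt "14 -6 -12 0 0 0 0.3" --pt "14 -12 -12 0 0 0 0.3" --pt "14 -18 -12 0 0 0 0.3" --pt "14 -18 -12 0 0 0 0.3" --pt "14 -18 -12 0 0 0 0.3"

```text
time: 18.9
ee_pos: [434.6, -98.2, 246.4]
tcp_rot: [0.181, 3.136, 0.001]
wrist_force: [-0.4, -0.5, 0.1]
grip_width: 55.7
finger_force: 0.0
```

Run:
```python
from h import *
s=robot.state();print(s['time'],s['ee_pos'],s['wrist_force'],s['grip_width'])
f=grab('scene','s4');g=grab('top','t4')
W=cloud(f).reshape(-1,3);e=np.array([.9935,-.1135]);m=np.array([627.9,61.5]);n=np.array([.1135,.9935])
q=np.c_[(W[:,:2]-m)@e,(W[:,:2]-m)@n,W[:,2]]
P=q[(q[:,0]>-70)&(q[:,0]<-1)&(abs(q[:,1])<60)&(q[:,2]>125)&(q[:,2]<150)]
for a,b,k in((-8,-1,'plate'),(-66,-10,'rib')):
    t=P[(P[:,0]>a)&(P[:,0]<b)];t=t[(t[:,2]>np.percentile(t[:,2],70)-4)];print(k,len(t),np.median(t,0).round(1))
def c(f,w):
    x=f['R']@[610,62,130.]+f['t'];u,v=(f['intrinsics']@x/x[2])[:2].astype(int)
    return cv2.resize(f['pixels'][v-w:v+w,u-w:u+w],(400,400),interpolation=cv2.INTER_CUBIC)
cv2.imwrite('pics/c4.png',np.hstack([c(f,50),c(g,45)]))
```

```text
18.9 [434.5930891  -98.15852862 246.38815112] [-0.44808881 -0.53521259  0.07974438] 55.690684205761286
plate 125 [ -5.    1.  139.6]
rib 158 [-36.2   0.7 133.4]
```

View pics/c4.png

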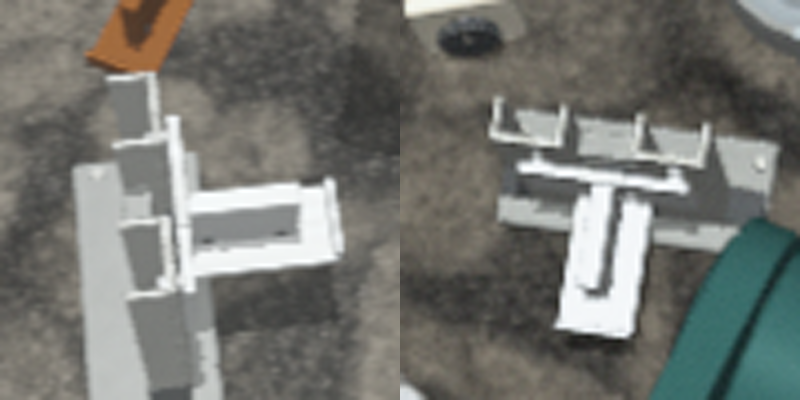

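The bracket hangs level on the uprights (plate at (178,200) left, (600,175) right), and its top at 139.6 mm puts the underside at about 83.6 mm.

```bash
python3 -c "
from plant import robot
print(robot.close_job())"
```

```text
the job is handed in; nothing more can be done
None
```

The bracket hangs in the upper slots with the catch locked over its crossbar (it held against a 16 N upward tug), the arm is clear of it, and the job is handed in; no verdict came back.

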